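Turn the solar cap home on the patio lantern

TASK

The solar cap of the taller of the two lanterns was put on crosswise, so it rides up on the key under it. Take the cap by its carrying handle and turn it where it sits, without lifting it off, until the key drops into its slot and the cap lies flat and fully down on the lantern, its handle in line with the switch; then let go. Keep the lantern standing where it is and leave the smaller lantern alone.

Things in the scene. Friction and masses are not known exactly. Their poses are not given: they have to be found in the camera images.
- tall_handle (a point): Middle of the level handle bar on the TALLER lantern's loose grey round cap (116 mm wide, 12 mm thick, 0.18 kg). Bar 70 (its x) x 15 (y) x 20 mm high on two posts 28 mm either side, 26 mm open gap below it; this point is 36 mm above the disc. Under the disc a key, 72 (x) x 32 x 12 mm deep. At first it rides on the collar, cap 12 mm too high, 46 to 134 degrees off the slot, held by weight only.
- tall_seat (a point): Middle of the tall lantern's collar top, 160 mm above the table. x runs along the slot towards the switch, z up. The slot is 88 (x) x 50 x 16 mm deep, open upward. The key enters either way round: in line it has 8 mm to spare each way, centred about 14 degrees; the handle point then comes down from 60 to 48 mm above here.
- tall: Taller lantern, black with cream light panel, loose, 0.9 kg. Origin under its middle. Base 130 mm square with a tongue and a steel toggle switch sticking out low on its +x side; collar 120 mm square on top.
- small_handle (a point): Middle of the handle bar of the SMALLER lantern: same design at four fifths of the size, collar 100 mm above the table, this point 38 mm above that. Its cap is already home, handle in line with its switch.

How it is judged:
At the end, for the whole second after the job is handed in: The tall lantern's cap lies down on the collar (handle centre less than 51 mm above the collar's top; 48 is fully down), level within about 5 degrees, within 15 mm of the centre and with its handle within 20 degrees of the slot's line; the lantern stands upright within 60 mm of where it stood (z of tall_handle in the frame of tall_seat between 0.04 and 0.051 m and horizontal distance between tall_handle and tall_seat below 0.015 m and angle between the x axis of tall_handle and the x axis of tall_seat, either way round below 0.35 rad and angle between each of tall_handle, tall_seat's own z axis and vertical below 0.08 rad and distance of tall_seat from where it was at the start of the episode below 0.06 m); the robot touches nothing.
It fails at once if the cap is lifted off the lantern (more than 30 mm above where it rides) (z of tall_handle in the frame of tall_seat above 0.09 m).
It fails at once if the smaller lantern or its cap is shifted by more than 20 mm (distance of small_handle from where it was at the start of the episode above 0.02 m).
It also fails if it takes over 35 s, if anything falls off the work surface, if the arm or the gripper's body presses on something with over 40 N, if the wrist force passes 120 N, or if a joint passes its speed limit or range.

ROBOT

A 6-joint arm with a two-finger parallel gripper is mounted at the origin on the work surface. World frame = base frame: x ahead of the robot, y to its left, z up, the work surface at z = 0. Lengths are in m, angles in rad, forces in N, time in s.
With the tool pointing down it reaches from about 0.375 to 0.9 m from the base axis. Payload 3.1 kg.
Tool frame: the origin (TCP) lies midway between the tips of the shut fingers; the grasp point (between the pads) lies grip_point_offset behind it (grip_point_offset is the distance from the TCP to the grasp point, in m); y points along the fingers, z is the direction in which the jaws open and shut, and the axes are right-handed (so a half turn about y gives the same grasp; the last joint's range is limited). The gripper opens to 87 mm and grips with 3 to 60 N. Pads are 19 mm wide; open, the fingers measure 117 mm over their backs; the gripper's body (75 mm by 190 mm) begins 51 mm behind the grasp point.
Start: joints at [1.026, 0.527, 1.433, -0, 1.181, -0.178], TCP at [0.224, 0.584, 0.223] pointing down, gripper open.
Joint ranges: [-3.08, 3.08], [-0.75, 2.2], [0.22, 2.44], [-1.43, 4.57], [0, 2.65], [-2.85, 2.85]. Speed limits (rad/s): [2.79, 2.79, 3.14, 3.14, 3.14, 3.14].

INTERFACE

Orientations are given as a unit quaternion [x, y, z, w].
In Python, from rig import * gives the robot as it stands.
- The arm moves only by the tool jog_arm, never from a script. Its argument "increments" is a list that holds one entry, the list of rows, each a list of 7 numbers: the turn, a rotation vector about the world's x, y, z in degrees, then the shift along the world's x, y, z in m, then the closure, from -1 (fully open) to 1 (shut), so that 0 is half open. In form: [[[rx, ry, rz, x, y, z, jaw], ...]]. A call has 1 to 8 rows; each row is the pose to reach, as a shift and turn from the pose measured when the call began; what a row does not reach only later rows make up. A row lasts 1/10 s, in which the tool goes at most 50 mm and 8.59 degrees, less where a joint would pass 70% of its speed; a pose out of reach is approached as far as the arm can. A call with a gripper value outside its range is refused whole. The fingers move at their own pace and stop on an object; "squeeze" is the grip in N (left out, the last holds). Time passes only in rows, so rows that repeat a pose let the fingers close. It gives the time, the measured TCP pose, the force and the opening at its end, in the units of the state.
- get_obs(): the state, without advancing time (a new reading comes with each control period).
- camera(name): name is "scene" or "top" or "wrist"; returns the picture (420x560x3 uint8, red, green, blue); there is no depth.
- camera_info(name): a dict with "K" (3x3 intrinsics, pixels), "R" (3x3) and "t" (3): a world point X has camera coordinates R X + t. Camera axes: x right, y down, z forward; pixel columns grow to the right and rows downward; lengths in m; the calibration is good to about 2 mm. A picture is of the moment at which its call begins: read the wrist's pose just before it. camera_info takes no time and is no camera call; for the wrist camera it gives the pose at the moment of the call.
- hand_in(): hands the job in, once; it reports no verdict.
The state is a dict: "time": time; "q": joint angles; "joint_velocities": joint speeds; "joint_torque": joint torques, N m; "position": TCP position; "tool_rot": TCP orientation; "ft_force": force on the tool from outside, world axes, zero at the start; "moment": the same for the moment, N m; "grip_width": finger opening in m.
Only numpy, scipy, OpenCV 4.12 (cv2) and the standard library are available. Lean on these libraries where they do the work, as an engineer would, in place of code of your own. Each camera call takes 0.05 s, during which the arm holds its last target.

## Working session

There is one attempt and no reset: what is moved stays moved. The work goes in short steps, Python scripts to look and compute and a tool call to move; the robot and the scene stay as the last step left them, time stands still between calls to the robot, and variables do not carry over. Pictures are saved under pics/ and viewed, and the job is handed in when it is done.

Besides the shell and the picture viewer there is one more tool, called after "Call:" in YAML: its name, and indented under it one key for each argument. jog_arm: Moves the arm, as the interface text tells. Its arguments: {"type":"object","properties":{"increments":{"type":"array","items":{"type":"array","items":{"type":"array","items":{"type":"number"}}}},"squeeze":{"type":"number"}},"required":["increments"]}

```bash
mkdir -p pics; ls
python3 - <<'E'
from rig import *
import cv2
o=get_obs()
for k,v in o.items(): print(k,v)
for n in ["scene","top","wrist"]:
    print(n,camera_info(n))
    cv2.imwrite(f"pics/{n}0.png",camera(n)[:,:,::-1])
E
```

```text
pics
time 0.0
q [ 1.02654102e+00  5.28466597e-01  1.43390073e+00  2.94859832e-05
  1.18138454e+00 -1.78509334e-01]
joint_velocities [ 8.03818539e-04  3.54891572e-04  5.19350328e-04 -3.46473548e-04
  1.07707318e-03 -2.76181183e-06]
joint_torque [ 6.49678805e-04 -4.40032268e+01 -1.76594335e+01  6.33468828e-02
  5.81604894e-02 -1.61035432e-04]
position [0.22311578 0.5830394  0.22157187]
tool_rot [ 0.69602553 -0.12887394  0.12831608 -0.69460417]
ft_force [ 0.2864417  -0.27610171 -0.38200719]
moment [-0.01653921 -0.01182463  0.03350897]
grip_width 0.0872788080942991
scene {'K': array([[384.04591438,   0.        , 286.80357639],
       [  0.        , 384.04591438, 214.1657271 ],
       [  0.        ,   0.        ,   1.        ]]), 'R': array([[ 0.27378528,  0.96166274,  0.01569694],
       [ 0.80565939, -0.22039605, -0.5498532 ],
       [-0.52531379,  0.1631881 , -0.83511381]]), 't': array([-0.15234784, -0.34647711,  1.09794986])}
top {'K': array([[503.57997523,   0.        , 278.38044194],
       [  0.        , 503.57997523, 208.02250195],
       [  0.        ,   0.        ,   1.        ]]), 'R': array([[-0.01612174, -0.99961895, -0.02240633],
       [-0.99436345,  0.01837755, -0.10442024],
       [ 0.10479223,  0.0205966 , -0.99428083]]), 't': array([0.02358042, 0.57067764, 0.94271303])}
wrist {'K': array([[339.57888325,   0.        , 277.50504388],
       [  0.        , 339.57888325, 209.9895245 ],
       [  0.        ,   0.        ,   1.        ]]), 'R': array([[ 0.35765954,  0.93384845, -0.00259218],
       [ 0.89791153, -0.34313055,  0.27571054],
       [ 0.2565824 , -0.10093806, -0.96123721]]), 't': array([-0.62342438, -0.03274041,  0.39148356])}
```

View pics/scene0.png

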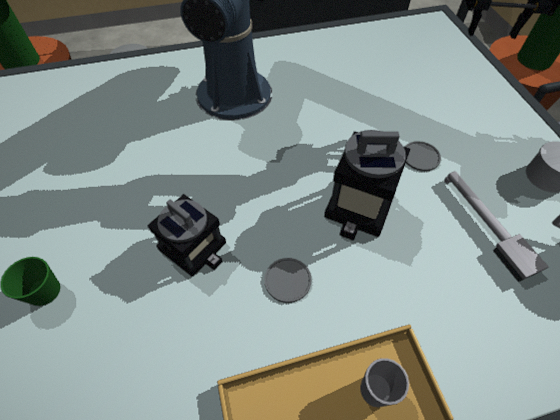

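View pics/top0.png

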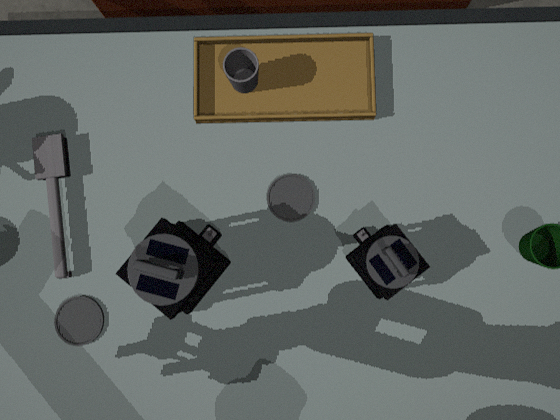

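View pics/wrist0.png

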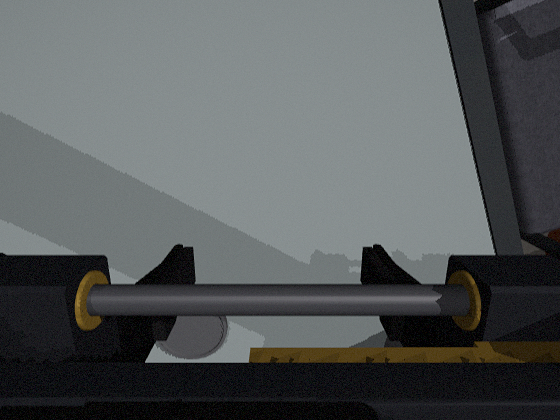

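Run:
```python
import cv2
import rig
print([x for x in dir(rig) if not x.startswith('__')]); print(getattr(rig,'grip_point_offset',None))
t=cv2.imread('pics/top0.png')[200:330,105:245]
cv2.imwrite('pics/topz.png',cv2.resize(t,None,fx=4.5,fy=4.5,interpolation=cv2.INTER_CUBIC)*1)
t=cv2.imread('pics/scene0.png')[115:245,310:450]
cv2.imwrite('pics/scenez.png',cv2.resize(t,None,fx=4.5,fy=4.5,interpolation=cv2.INTER_CUBIC))
```

```text
['Unreachable', 'camera', 'camera_info', 'get_obs', 'grip_point_offset', 'hand_in']
0.0187
```

View pics/topz.png

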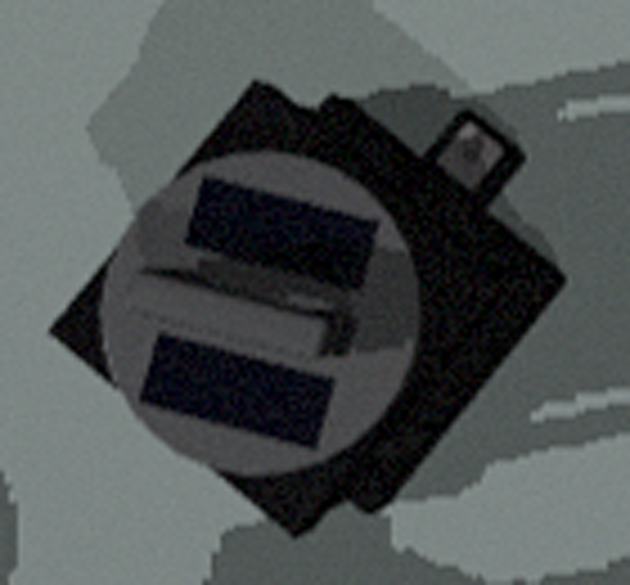

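View pics/scenez.png

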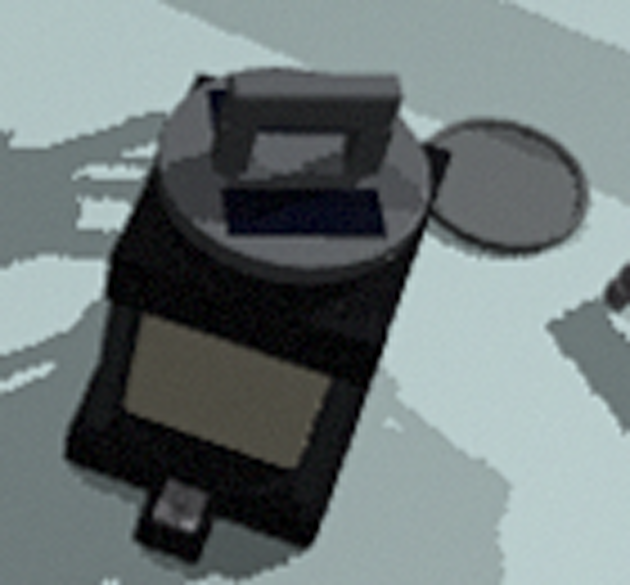

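```bash
cat > h.py <<'E'
from rig import *
import numpy as np
def ray(n,px,z):
    i=camera_info(n);R,t=i['R'],i['t'];c=-R.T@t
    d=R.T@np.linalg.inv(i['K'])@np.array([px[0],px[1],1.]);return (c+d*(z-c[2])/d[2]).round(4)
def proj(n,X):
    i=camera_info(n);p=i['K']@(i['R']@np.array(X)+i['t']);return p[:2]/p[2]
T=lambda u,v:((u+.5)/4.5+105-.5,(v+.5)/4.5+200-.5)
S=lambda u,v:((u+.5)/4.5+310-.5,(v+.5)/4.5+115-.5)
E
python3 - <<'E'
from h import *
print("disc top",[ray('top',T(*p),.184) for p in [(100,312),(418,312),(259,150),(259,475)]],ray('top',T(259,312),.182))
print("collar top",[ray('top',T(*p),.16) for p in [(50,330),(295,537),(258,82)]])
print("collar scene",[ray('scene',S(*p),.16) for p in [(200,75),(450,150)]])
print("bar top",[ray('top',T(*p),.23) for p in [(150,272),(330,312),(322,355),(132,315)]])
print("bar scene",[ray('scene',S(*p),.23) for p in [(232,75),(400,75),(400,99),(232,99)]])
print("base",[ray('top',T(*p),.03) for p in [(565,280),(375,512),(335,95)]], "switch",ray('top',T(475,150),.03))
E
```

```text
disc top [array([0.4604, 0.2569, 0.184 ]), array([0.4586, 0.1423, 0.184 ]), array([0.5176, 0.2   , 0.184 ]), array([0.4019, 0.1991, 0.184 ])] [0.4595 0.2    0.182 ]
collar top [array([0.4538, 0.2831, 0.16  ]), array([0.3774, 0.1917, 0.16  ]), array([0.5444, 0.2067, 0.16  ])]
collar scene [array([0.3786, 0.1932, 0.16  ]), array([0.4515, 0.2845, 0.16  ])]
bar top [array([0.4741, 0.2251, 0.23  ]), array([0.4596, 0.1638, 0.23  ]), array([0.4453, 0.1664, 0.23  ]), array([0.4597, 0.2311, 0.23  ])]
bar scene [array([0.4458, 0.1685, 0.23  ]), array([0.4635, 0.2346, 0.23  ]), array([0.4759, 0.2288, 0.23  ]), array([0.4583, 0.1635, 0.23  ])]
base [array([0.4691, 0.1077, 0.03  ]), array([0.3731, 0.1886, 0.03  ]), array([0.5499, 0.2064, 0.03  ])] switch [0.5251 0.146  0.03  ]
```

Run:
```python
from h import *
from scipy.spatial.transform import Rotation as r
o=get_obs();M=r.from_quat(o['tool_rot']).as_matrix();print(M.round(3),o['q'],o['position'],o['time'])
print(np.degrees(np.arctan2(M[1,2],M[0,2])))
print(np.linalg.inv(M)) if 0 else 0
i=camera_info('wrist')
```

```text
[[ 0.934 -0.001  0.358]
 [-0.358 -0.001  0.934]
 [-0.    -1.    -0.002]] [ 1.02651692e+00  5.28227220e-01  1.43359984e+00 -4.33260327e-05
  1.18135740e+00 -1.78455740e-01] [0.22324554 0.58318545 0.22181461] 0.15
69.04080292968357
```

Call:
jog_arm:
  increments:
    - [[0, 0, -8, 0.024, -0.038, 0.01, -1], [0, 0, -16, 0.047, -0.077, 0.02, -1], [0, 0, -24, 0.071, -0.115, 0.03, -1], [0, 0, -32, 0.095, -0.154, 0.04, -1], [0, 0, -40, 0.118, -0.192, 0.053, -1], [0, 0, -48, 0.142, -0.23, 0.053, -1], [0, 0, -56, 0.166, -0.269, 0.053, -1], [0, 0, -64, 0.19, -0.307, 0.053, -1]]

```text
time: 0.95
position: [0.4137, 0.2744, 0.2749]
tool_rot: [0.52, -0.479, 0.479, -0.52]
ft_force: [0.1, 1.3, -0.3]
grip_width: 0.0869
```

Call:
jog_arm:
  increments:
    - [[0, 0, -7, 0.02, -0.035, 0, -1], [0, 0, -14, 0.035, -0.06, 0, -1], [0, 0, -19.2, 0.0463, -0.0759, 0, -1], [0, 0, -19.2, 0.0463, -0.0759, 0, -1], [0, 0, -19.2, 0.0463, -0.0759, 0, -1]]

```text
time: 1.45
position: [0.4597, 0.1985, 0.2746]
tool_rot: [-0.434, 0.56, -0.558, 0.433]
ft_force: [-0.0, 1.0, 0.2]
grip_width: 0.0869
```

Run:
```python
from h import *
import cv2
o=get_obs();print(o['position'],o['ft_force'])
i=camera_info('wrist')
cv2.imwrite('pics/w1.png',camera('wrist')[:,:,::-1])
from scipy.spatial.transform import Rotation as r
M=r.from_quat(o['tool_rot']).as_matrix();print(np.degrees(np.arctan2(M[1,2],M[0,2])),M[:,1])
a=np.radians(75.5);c=np.array([.460,.1985])
for z in(.23,):
  for s in(-1,1):
    for u in (-1,1):
      p=c+s*.035*np.array([np.cos(a),np.sin(a)])+u*.0075*np.array([-np.sin(a),np.cos(a)])
      print(proj('wrist',[*p,z]))
```

```text
[0.4596687  0.19848708 0.27459351] [-0.0050958   0.99962506  0.19692515]
-14.466788484069589 [-0.00258612  0.00106568 -0.99999609]
[290.98455159 283.08874729]
[268.76692662 283.02153021]
[292.41617605 180.99643318]
[268.14883037 180.94184304]
```

View pics/w1.png

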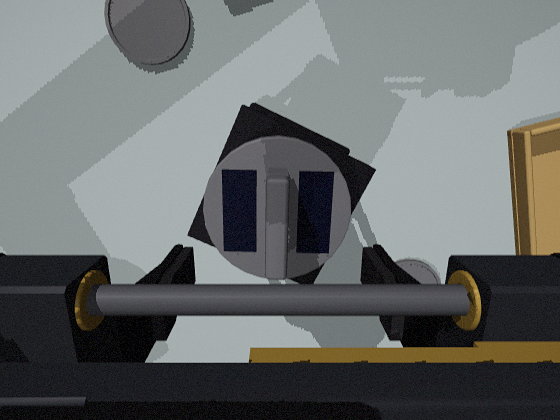

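Call:
jog_arm:
  increments:
    - [[0, 0, 0, 0, 0, -0.035, -1], [0, 0, 0, 0, 0, -0.065, -0.5], [0, 0, 0, 0, 0, -0.0735, -0.3], [0, 0, 0, 0, 0, -0.0735, 0], [0, 0, 0, 0, 0, -0.0735, 0.3], [0, 0, 0, 0, 0, -0.0735, 0.45]]
  squeeze: 8

```text
time: 2.1
position: [0.4603, 0.1995, 0.2025]
tool_rot: [-0.433, 0.559, -0.558, 0.434]
ft_force: [0.1, -0.4, -0.1]
grip_width: 0.0545
```

Run:
```python
from h import *
import cv2
o=get_obs();print(o['position'],o['ft_force'],o['grip_width'])
cv2.imwrite('pics/w2.png',camera('wrist')[:,:,::-1])
```

```text
[0.46032195 0.19949442 0.20253968] [ 0.06607065 -0.42490427 -0.06497411] 0.054452458112762156
```

View pics/w2.png

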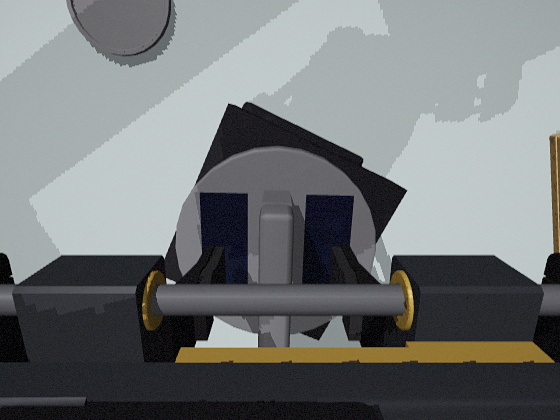

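Call:
jog_arm:
  increments:
    - [[0, 0, 0, 0, 0, -0.001, 0.8], [0, 0, 0, 0, 0, -0.001, 1], [0, 0, 0, 0, 0, -0.001, 1], [0, 0, 0, 0, 0, -0.001, 1], [0, 0, 0, 0, 0, -0.001, 1], [0, 0, 0, 0, 0, -0.001, 1]]
  squeeze: 8

```text
time: 2.75
position: [0.4601, 0.1993, 0.2015]
tool_rot: [-0.433, 0.559, -0.558, 0.434]
ft_force: [-1.6, -0.5, 0.3]
grip_width: 0.0151
```

Call:
jog_arm:
  increments:
    - [[0, 0, 4, 0, 0, 0, 1], [0, 0, 9, 0, 0, 0, 1], [0, 0, 14, 0, 0, 0, 1], [0, 0, 19, 0, 0, 0, 1], [0, 0, 24, 0, 0, 0, 1], [0, 0, 29, 0, 0, 0, 1], [0, 0, 33, 0, 0, 0, 1], [0, 0, 33, 0, 0, 0, 1]]

```text
time: 3.55
position: [0.4602, 0.1993, 0.2014]
tool_rot: [-0.574, 0.413, -0.412, 0.575]
ft_force: [1.7, 0.3, -0.6]
grip_width: 0.0148
```

Run:
```python
from h import *
import cv2
o=get_obs();print(o['position'],o['ft_force'],o['grip_width'],o['moment'])
cv2.imwrite('pics/t3.png',cv2.resize(camera('top')[200:330,105:245,::-1],None,fx=4.5,fy=4.5))
cv2.imwrite('pics/s3.png',cv2.resize(camera('scene')[95:245,310:450,::-1],None,fx=4,fy=4))
```

```text
[0.46022717 0.19932138 0.20144249] [ 1.70663437  0.32237552 -0.62120047] 0.014797679029286975 [-0.07701095 -0.01131945  0.03597672]
```

View pics/t3.png

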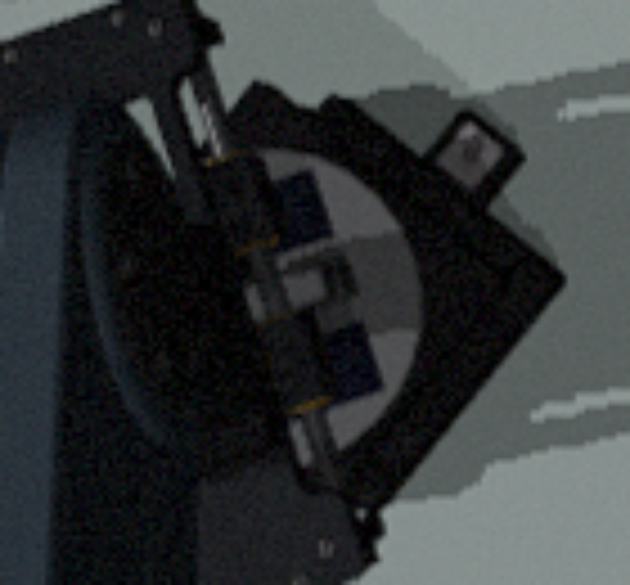

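View pics/s3.png

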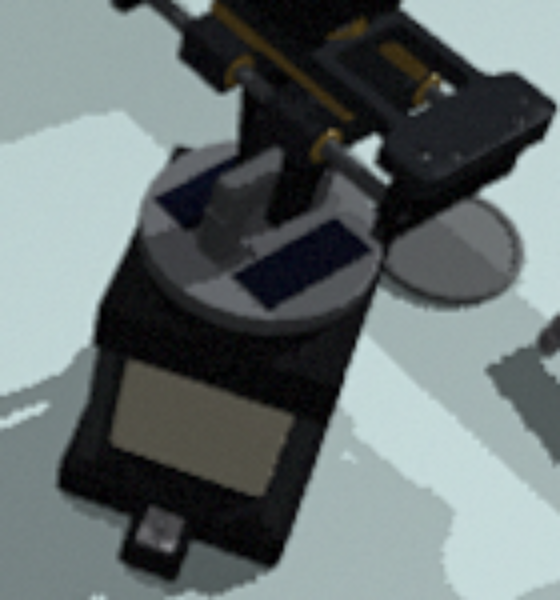

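The top and scene pictures show the cap turned with the gripper and the lantern unmoved: the switch is still at (475,150) in the zoomed top view. I'll turn the remaining 31.5°.

Call:
jog_arm:
  increments:
    - [[0, 0, 4, 0, 0, 0, 1], [0, 0, 9, 0, 0, 0, 1], [0, 0, 14, 0, 0, 0, 1], [0, 0, 19, 0, 0, 0, 1], [0, 0, 24, 0, 0, 0, 1], [0, 0, 28, 0, 0, 0, 1], [0, 0, 31.5, 0, 0, 0, 1], [0, 0, 31.5, 0, 0, 0, 1]]

```text
time: 4.45
position: [0.4599, 0.1993, 0.2011]
tool_rot: [0.664, -0.243, 0.241, -0.664]
ft_force: [0.5, 0.8, -1.1]
grip_width: 0.0145
```

Run:
```python
from h import *
import cv2
from scipy.spatial.transform import Rotation as r
o=get_obs();print(o['position'],o['ft_force'],o['grip_width'],o['moment'])
M=r.from_quat(o['tool_rot']).as_matrix();print(np.degrees(np.arctan2(M[1,2],M[0,2])),M[:,1])
cv2.imwrite('pics/t4.png',cv2.resize(camera('top')[200:330,105:245,::-1],None,fx=4.5,fy=4.5))
cv2.imwrite('pics/s4.png',cv2.resize(camera('scene')[95:245,310:450,::-1],None,fx=4,fy=4))
cv2.imwrite('pics/w4.png',camera('wrist')[:,:,::-1])
```

```text
[0.45988696 0.19927381 0.2011232 ] [ 0.45540198  0.8333429  -1.141333  ] 0.014473218327640985 [-0.07024437 -0.00954811 -0.03112684]
49.97149665509445 [-2.10887679e-03  5.92267974e-04 -9.99997601e-01]
```

View pics/t4.png

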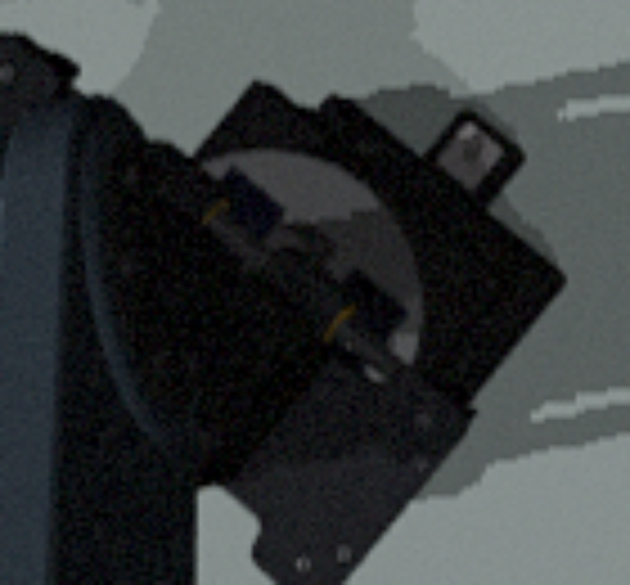

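View pics/w4.png

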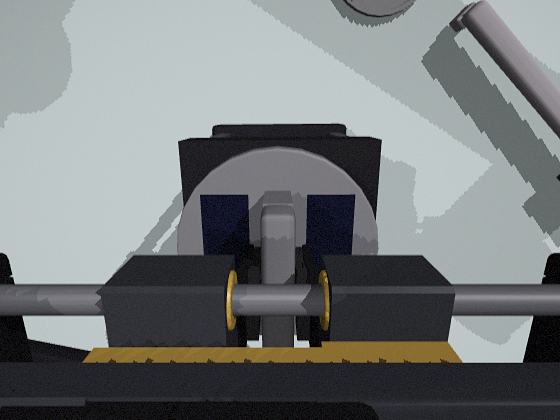

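View pics/s4.png

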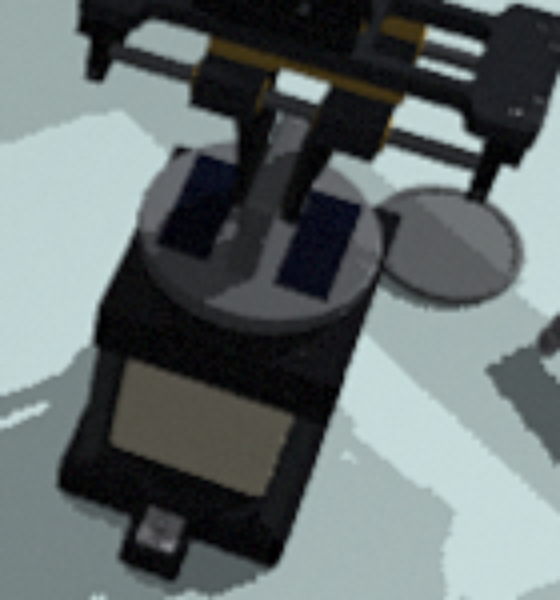

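The wrist view shows the bar (x 262–295) square to the collar edges, so the cap is aligned but still held at riding height. Next I lower it about 12 mm.

Call:
jog_arm:
  increments:
    - [[0, 0, 0, 0, 0, -0.003, 1], [0, 0, 0, 0, 0, -0.006, 1], [0, 0, 0, 0, 0, -0.008, 1], [0, 0, 0, 0, 0, -0.01, 1], [0, 0, 0, 0, 0, -0.0115, 1], [0, 0, 0, 0, 0, -0.0115, 1]]

```text
time: 5.2
position: [0.46, 0.1993, 0.1896]
tool_rot: [0.664, -0.243, 0.241, -0.664]
ft_force: [-0.5, -0.7, -0.2]
grip_width: 0.0149
```

Call:
jog_arm:
  increments:
    - [[0, 0, 0, 0, 0, 0, 0.55], [0, 0, 0, 0, 0, 0, 0.4], [0, 0, 0, 0, 0, 0, 0.2], [0, 0, 0, 0, 0, 0, 0], [0, 0, 0, 0, 0, 0, -0.3], [0, 0, 0, 0, 0, 0, -0.3]]

```text
time: 5.8
position: [0.46, 0.1993, 0.1897]
tool_rot: [0.664, -0.243, 0.241, -0.664]
ft_force: [-0.1, -0.0, 0.5]
grip_width: 0.0498
```

Run:
```python
from h import *
import cv2
o=get_obs();print(o['position'],o['ft_force'],o['grip_width'])
cv2.imwrite('pics/w5.png',camera('wrist')[:,:,::-1])
```

```text
[0.46004011 0.19931306 0.18966073] [-0.11022978 -0.02285811  0.46096666] 0.049825577539006405
```

View pics/w5.png

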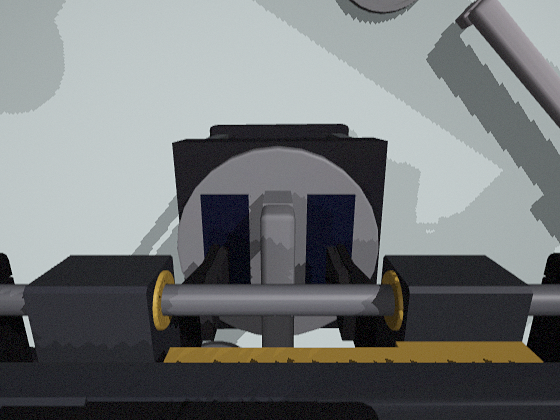

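Bar (x 262–295) stands free between the open fingers (about x 213 and 340), and the collar has grown relative to the cap, so the cap is down. I'll go straight up and clear the view.

Call:
jog_arm:
  increments:
    - [[0, 0, 0, 0, 0, 0.02, -0.3], [0, 0, 0, 0, 0, 0.05, -0.3], [0, 0, 0, 0, 0, 0.09, -0.3], [0, 0, 0, -0.01, 0.04, 0.1, -0.3], [0, 0, 0, -0.02, 0.08, 0.1, -0.3], [0, 0, 0, -0.04, 0.12, 0.1, -0.3], [0, 0, 0, -0.06, 0.16, 0.1, -0.3], [0, 0, 0, -0.08, 0.2, 0.1, -0.3]]

```text
time: 6.65
position: [0.3791, 0.4007, 0.2897]
tool_rot: [-0.664, 0.243, -0.242, 0.664]
ft_force: [0.6, -0.1, -0.1]
grip_width: 0.0566
```

Call:
jog_arm:
  increments:
    - [[0, 0, 0, -0.02, 0.045, 0, -0.3], [0, 0, 0, -0.04, 0.08, 0, -0.3], [0, 0, 0, -0.04, 0.08, 0, -0.3]]

```text
time: 6.95
position: [0.3361, 0.4846, 0.2895]
tool_rot: [-0.664, 0.241, -0.239, 0.666]
ft_force: [-0.2, -0.1, 0.9]
grip_width: 0.0567
```

Run:
```python
from h import *
import cv2
o=get_obs();print(o['position'],o['ft_force'],o['time'])
t=camera('top');s=camera('scene')
cv2.imwrite('pics/t6f.png',t[:,:,::-1])
cv2.imwrite('pics/t6.png',cv2.resize(t[200:330,105:245,::-1],None,fx=4.5,fy=4.5,interpolation=cv2.INTER_CUBIC))
cv2.imwrite('pics/s6.png',cv2.resize(s[115:245,310:450,::-1],None,fx=4.5,fy=4.5,interpolation=cv2.INTER_CUBIC))
# expected bar top corners down (z .218) vs up (.230), yaw -40
a=np.radians(-40);c=np.array([.4605,.199]);u=np.array([np.cos(a),np.sin(a)]);v=np.array([-u[1],u[0]])
for n,off in(('top',(105,200)),('scene',(310,115))):
  for z in(.218,.230):
    print(n,z,[((proj(n,[*(c+i*.035*u+j*.0075*v),z])-off)*4.5).round().tolist() for i,j in((1,1),(1,-1),(-1,-1),(-1,1))])
```

```text
[0.33613124 0.48464853 0.28950512] [-0.16976019 -0.07349089  0.90070629] 6.95
top 0.218 [[283.0, 216.0], [316.0, 243.0], [184.0, 403.0], [151.0, 375.0]]
top 0.23 [[275.0, 215.0], [308.0, 243.0], [174.0, 405.0], [141.0, 376.0]]
scene 0.218 [[301.0, 170.0], [265.0, 158.0], [315.0, 45.0], [349.0, 56.0]]
scene 0.23 [[307.0, 149.0], [271.0, 137.0], [321.0, 24.0], [356.0, 35.0]]
```

View pics/t6.png

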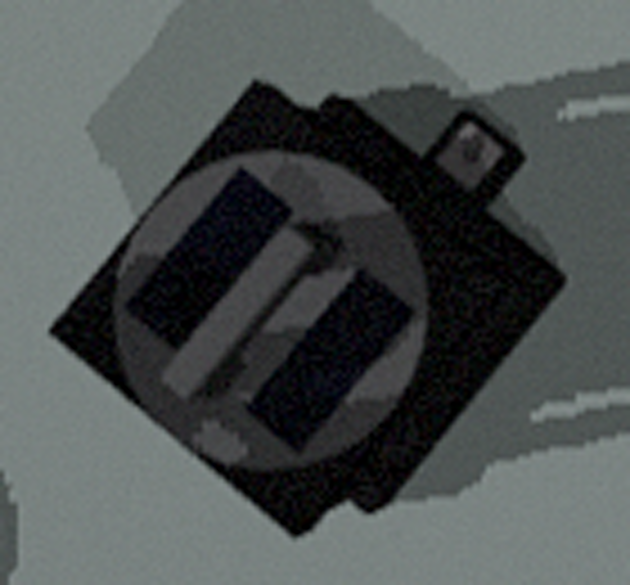

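View pics/s6.png

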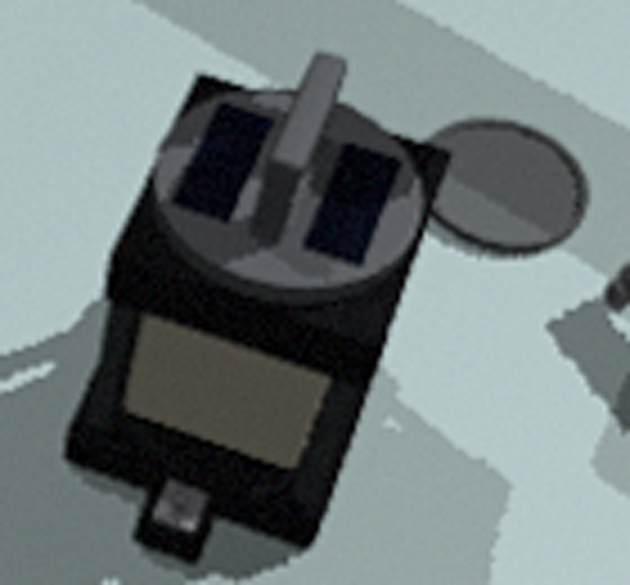

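View pics/t6f.png

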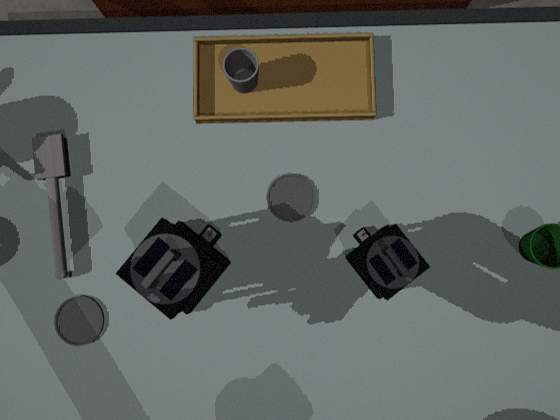

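```bash
python3 -c "
from rig import *
print(hand_in())"
```

```text
the job is handed in; nothing more can be done
None
```

The tall lantern's cap is seated and the job is handed in, at about 7 s of the 35 s allowed. I gripped the handle bar at 8 N, turned the cap 64.5° where it sat, lowered it 11.5 mm into the slot, let go and backed away.

- **Cap down:** in the last scene and top pictures the bar's corners are within about 12 zoomed pixels (under 3 image pixels) of where a fully seated cap should show. In the scene view a raised cap would put them about 21 zoomed pixels higher. No contact force built up while lowering.
- **Alignment:** the handle lies in line with the switch, at about −40° in the world frame.
- **Lanterns:** the tall lantern's corners and switch show at the same pixels as at the start. The smaller lantern looks unmoved in the top view.
- **Robot clear:** the arm was well clear and touching nothing when I handed in.

No check failed or disagreed. I judged tilt and seating height from pictures only, and `hand_in()` gave no verdict.

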